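Sweep loose bottle caps into the cap slot

ROBOT

A 6-joint arm with a two-finger parallel gripper is mounted at the origin on a cart in front of the work surface, level with it; the furniture and walls round the work are solid. World frame = base frame: x ahead of the robot, y to its left, z up, the work surface at z = 0. Lengths are in m, angles in rad, forces in N, time in s.
With the tool pointing down it reaches from about 0.35 to 0.85 m from the base axis. Payload 8.1 kg.
Tool frame: the origin (TCP) lies at the centre of the arm's flange, where the gripper is bolted on; the fingertips stand 186 mm ahead of it and the grasp point (between the pads) lies 167 mm ahead of it; z points along the fingers, y is the line along which they close (so a half turn about z gives the same grasp; the last joint's range is limited). The gripper opens to 93 mm and grips with 3 to 60 N. Pads are 15 mm wide; open, the fingers measure 128 mm over their backs; the gripper's body (75 mm by 188 mm) begins 65 mm behind the grasp point.
Start: joints at [-1.278, 0.13, 1.488, -0, 1.523, -0.085], TCP at [0.221, -0.558, 0.405] pointing down, gripper open.
Joint ranges: [-2.96, 2.96], [-0.89, 2.26], [0.02, 2.5], [-1.34, 4.48], [0, 2.73], [-2.66, 2.66]. Speed limits (rad/s): [2.39, 2.39, 2.79, 3.14, 3.14, 3.14].

INTERFACE

Orientations are given as a rotation vector (axis times angle).
In Python, from plant import read_state, read_camera, camera_params, robot gives the robot as it stands.
- The arm moves only by the tool carry_out, never from a script. Its argument "targets" is a list of rows, each an object of numbers: "hand": the opening in per cent of the stroke, from 0 (shut) to 100 (fully open); "x", "y", "z": the shift along the tool's x, y, z in m; "ax", "ay", "az": the turn, a rotation vector about the tool's x, y, z in rad. In form: [{"hand": .., "x": .., "y": .., "z": .., "ax": .., "ay": .., "az": ..}, ...]. A call has 1 to 8 rows; each row is the pose to reach, as a shift and turn from the pose commanded when the call began, along the tool's axes at that moment; what a row does not reach only later rows make up. A row lasts 1/8 s, in which the tool goes at most 62.5 mm and 10.7 degrees, less where a joint would pass 70% of its speed; a pose out of reach is approached as far as the arm can. A call with a gripper value outside its range is refused whole. The fingers move at their own pace and stop on an object; "newtons" is the grip in N (left out, the last holds). Time passes only in rows, so rows that repeat a pose let the fingers close. It gives the time, the measured TCP pose, the force, the opening and the grip force at its end, in the units of the state.
- read_state(): the state, without advancing time (a new reading comes with each control period).
- read_camera(name): name is "side" or "top" or "wrist"; returns (picture, depth): 400x640x3 uint8, blue, green, red; 400x640 float32, m along the optical axis (not along the pixel's ray), 0 where there is no reading.
- camera_params(name): a dict with "fx", "fy", "cx", "cy" (pixels), "k1" (the pictures are not rectified: a ray, as slopes to the right and down, at radius r is drawn at 1 + k1 r^2 times it, then the intrinsics apply), "position" and "rotation" of the camera in the world. Camera axes: x right, y up, looking along -z (the intrinsics and any distortion apply to the point x, -y, -z); pixel columns grow to the right and rows downward; lengths in m; the calibration is good to about 2 mm. A picture is of the moment at which its call begins: read the wrist's pose just before it. camera_params takes no time and is no camera call; for the wrist camera it gives the pose at the moment of the call.
- robot.close_job(): hands the job in; it is judged then, once.
The state is a dict: "t": time; "q": joint angles; "dq": joint speeds; "joint_torque": joint torques, N m; "tool_pos": TCP position; "orientation": TCP orientation; "force": force on the tool from outside, world axes, zero at the start; "wrist_torque": the same for the moment, N m; "opening": finger opening in m; "gripper_force": force on a finger pad.
Only numpy, scipy, OpenCV 4.12 (cv2) and the standard library are available. Lean on these libraries where they do the work, as an engineer would, in place of code of your own. Each camera call takes 0.05 s, during which the arm holds its last target. There are 200 camera calls.

TASK

Without gripping or lifting anything, push the three loose orange bottle caps gently along the bench with the fingertips, one at a time, through the gate into the white cap slot, until all three lie in a row inside it, wholly past the two gate posts. Keep the other caps well clear in front of the gate until their turn, and leave the red-capped vial standing where it is.

Things in the scene. Friction and masses are not known exactly. Their poses are not given: they have to be found in the camera images.
- cap_0: loose round orange bottle cap, closed side up, finely ribbed, 44 mm diameter, 25 mm high, 16 to 30 g; lies on the bench, origin at the centre of its underside, z up
- cap_1: as cap_0: a second equal cap
- cap_2: as cap_0: a third equal cap
- vial: glass sample vial with a red cap, 22 mm diameter, 40 mm high, loose, standing upright among the caps; origin at the centre of its underside. Not to be moved
- gate (a point): midpoint, at bench height, between the two metal gate posts (10 mm diameter, 22 mm high, 52 mm clear between them) of the white slot fixed to the bench. +y points into the slot, x across, z up. It has no floor: caps slide on the bench. In front, two guide wings 18 mm high, 6 mm thick flare from the posts out to x = +-51, y = -41 mm
- slot_end (a point): midpoint, at bench height, of the inner face of the slot's closed end, 156 mm behind the gate; same axes. From gate to end run two straight rails 18 mm high, 56 mm clear between them. The slot takes the three caps in single file with 24 mm to spare; each cap pushed in drives the earlier ones on
Things that resemble listed ones, but are neither listed nor needed, are in the scene too. Leave any pink look-alike of the cap_0 alone.

How it is judged:
By the outcome, as a careful person would: the job done as asked, in the order asked, and still so for the second after the job is handed in, with the robot touching nothing.
It also fails if it takes over 70 s, if anything falls off the work surface, if the arm or the gripper's body presses on something with over 40 N, if the wrist force passes 120 N, or if a joint passes its speed limit or range.

## Working session

There is one attempt and no reset: what is moved stays moved. The work goes in short steps, Python scripts to look and compute and a tool call to move; the robot and the scene stay as the last step left them, time stands still between calls to the robot, and variables do not carry over. Pictures are saved under pics/ and viewed, at most 10 in all, crops included, and the job is handed in when it is done.

Besides the shell and the picture viewer there is one more tool, called after "Call:" as name([rows], argument=value, ...), one row to a line, values as JSON. carry_out: Moves the arm, as the interface text tells. Its arguments: {"type":"object","properties":{"targets":{"type":"array","items":{"type":"object","properties":{"hand":{"type":"number"},"x":{"type":"number"},"y":{"type":"number"},"z":{"type":"number"},"ax":{"type":"number"},"ay":{"type":"number"},"az":{"type":"number"}}}},"newtons":{"type":"number"}},"required":["targets"]}

```bash
ls; mkdir -p pics; python3 - <<'E'
from plant import *
import cv2
print(read_state())
for n in ("top","side"):
    p,d=read_camera(n); cv2.imwrite(f"pics/{n}0.png",p); print(n,camera_params(n))
E
```

```text
pics
{'t': 0.0, 'q': array([-1.27840509e+00,  1.31168283e-01,  1.48928169e+00,  4.53473421e-06,
        1.52302381e+00, -8.54057692e-02]), 'dq': array([ 1.22420357e-04,  2.18894668e-03,  5.35703938e-04,  1.21308612e-03,
       -3.60652527e-05, -9.96239065e-04]), 'joint_torque': array([-1.68587325e-03, -5.59842753e+01, -4.91763031e+01,  7.62224430e-02,
        3.53387534e-02, -1.19147703e-04]), 'tool_pos': array([ 0.22127476, -0.55745508,  0.40368157]), 'orientation': array([-3.08387077e+00, -5.89567401e-01,  2.98008022e-04]), 'force': array([-0.40753546,  0.10357689,  0.34013692]), 'wrist_torque': array([-0.05395785, -0.01671149,  0.02013982]), 'gripper_force': 0.0, 'opening': 0.09298364719271941}
top {'fx': 372.4135939614475, 'fy': 372.4135939614475, 'cx': 317.4183926106281, 'cy': 195.83629698226264, 'k1': -0.08233446139347472, 'position': array([ 0.45772209, -0.17333214,  0.92688085]), 'rotation': array([ 0.06942867, -0.08336516, -1.54542748])}
side {'fx': 426.52462060495924, 'fy': 426.52462060495924, 'cx': 317.9895569704023, 'cy': 202.9595014691498, 'k1': 0.03993982641685785, 'position': array([0.44066513, 0.49233707, 0.63670587]), 'rotation': array([ 0.08364268, -1.21011419, -2.7460388 ])}
```

View pics/top0.png

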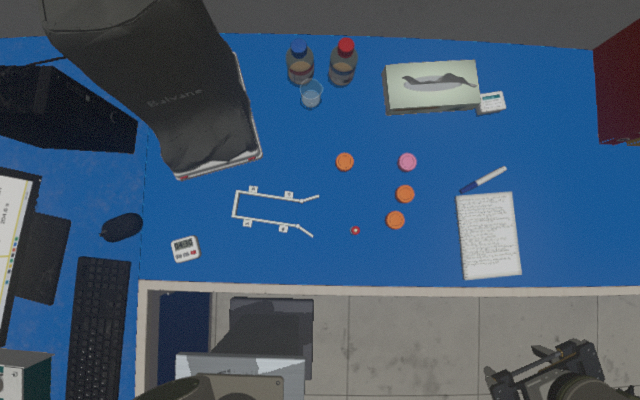

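View pics/side0.png

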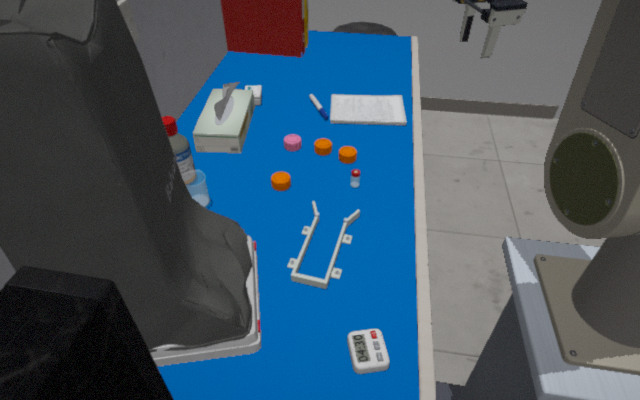

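The top view shows three orange caps at (345,162), (405,194) and (396,220). The pink look-alike is at (407,162) and the vial at (355,230). The slot runs from the gate near (299,212) left to its end near (236,205). I'll confirm this in an enlarged crop.

```bash
cat > h.py <<'E'
import numpy as np, cv2
from plant import *
from scipy.spatial.transform import Rotation as R
def cast(n,u,v,z,P=None):
    P=P or camera_params(n)
    d=np.array([(u-P["cx"])/P["fx"],(v-P["cy"])/P["fy"]]); s=d.copy()
    for _ in range(10): s=d/(1+P["k1"]*(s@s))
    r=R.from_rotvec(P["rotation"]).apply([s[0],-s[1],-1]); o=np.array(P["position"])
    return o+r*(z-o[2])/r[2]
def blobs(n,p,z=0.025,P=None,lo=(5,150,120),hi=(18,255,255),amin=40):
    m=cv2.inRange(cv2.cvtColor(p,cv2.COLOR_BGR2HSV),lo,hi)
    k,_,st,c=cv2.connectedComponentsWithStats(m)
    return [(c[i].round(1),st[i,4],cast(n,*c[i],z,P).round(4)) for i in range(1,k) if st[i,4]>amin]
E
python3 - <<'E'
from h import *
p=cv2.imread("pics/top0.png")
cv2.imwrite("pics/c0.png",cv2.resize(p[145:250,225:425],None,fx=4,fy=4,interpolation=cv2.INTER_CUBIC))
for b in blobs("top",p): print(*b)
E
```

```text
[344.2 161.5] 214 [ 0.6327 -0.2443  0.025 ]
[404.7 193.5] 216 [ 0.5571 -0.3941  0.025 ]
[394.8 219.8] 224 [ 0.4922 -0.3699  0.025 ]
```

View pics/c0.png

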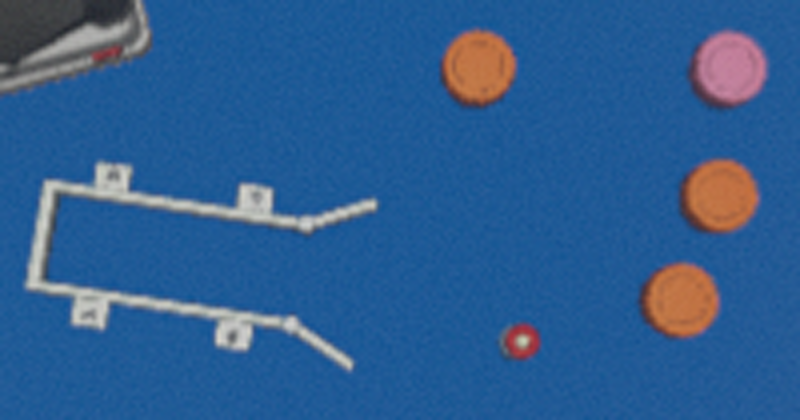

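Enlarged, the three loose orange caps are at crop (479,67), (720,195) and (681,300), and the pink one at (729,68) is left alone. The gate posts are at (306,224) and (291,324), the closed end at (49,185)–(36,285), and the vial at (521,341).

```bash
python3 - <<'E'
from h import *
f=lambda a,b,z: cast("top",225+(a+.5)/4-.5,145+(b+.5)/4-.5,z)
pL,pR=f(306,224,.022),f(291,324,.022)
eL,eR=f(49,185,.018),f(36,287,.018)
g=(pL+pR)/2; e=(eL+eR)/2
print("posts",pL,pR,"sep",np.linalg.norm((pL-pR)[:2]),"(62)")
print("gate",g,"end wall ctr",e,"len",np.linalg.norm((g-e)[:2]),"(~159)", "width",np.linalg.norm((eL-eR)[:2]),"(62)")
d=(e-g)[:2]; d/=np.linalg.norm(d); print("dir",d,"yaw",np.degrees(np.arctan2(d[1],d[0])), "perp from posts",np.degrees(np.arctan2(*(pL-pR)[:2][::-1])))
x=np.array([d[1],-d[0]])
for n,pt in dict(c0=f(479,67,.025),cB=f(720,195,.025),cC=f(681,300,.025),pink=f(729,68,.025),vial=f(521,341,.04),wL=f(373,204,.018),wR=f(350,366,.018),bin=f(145,50,.01)).items():
    q=pt[:2]-g[:2]; print(n,pt.round(4),"slot frame",(q@x).round(4),(q@d).round(4))
s=read_state(); print(R.from_rotvec(s["orientation"]).as_matrix().round(3))
E
```

```text
posts [ 0.53370899 -0.14091483  0.022     ] [ 0.47271379 -0.13350036  0.022     ] sep 0.061444192721242054 (62)
gate [ 0.50321139 -0.13720759  0.022     ] end wall ctr [0.52277544 0.020591   0.018     ] len 0.15900675437789358 (~159) width 0.06307175539411397 (62)
dir [0.12303909 0.99240183] yaw 82.93247051727036 perp from posts -6.930768231595874
c0 [ 0.6329 -0.2446  0.025 ] slot frame 0.1419 -0.0906
cB [ 0.5574 -0.394   0.025 ] slot frame 0.0854 -0.2481
cC [ 0.4926 -0.3701  0.025 ] slot frame 0.0181 -0.2324
pink [ 0.6366 -0.3997  0.025 ] slot frame 0.1647 -0.2441
vial [ 0.4655 -0.2712  0.04  ] slot frame -0.0209 -0.1376
wL [ 0.5473 -0.1815  0.018 ] slot frame 0.0493 -0.0385
wR [ 0.4482 -0.1698  0.018 ] slot frame -0.0506 -0.0392
bin [ 0.6414 -0.0367  0.01  ] slot frame 0.1248 0.1168
[[ 0.929  0.369 -0.   ]
 [ 0.369 -0.929  0.002]
 [ 0.    -0.002 -1.   ]]
```

```bash
cat >> h.py <<'E'
G=np.array([.5032,-.1372]); D=np.array([.12304,.9924]); X=np.array([D[1],-D[0]])
def slot(p): q=np.asarray(p)[:2]-G; return np.array([q@X,q@D])
def tip(s=None):
    s=s or read_state(); r=R.from_rotvec(s["orientation"]); p=s["tool_pos"]+r.apply([0,0,.186])
    tx=r.apply([1,0,0])[:2]; return slot(p),p[2],np.degrees(np.arctan2(tx@X,tx@D))
def rows(L):
    "L: (slot x, slot y, tip z [mm], az of tool x from slot y [deg]) -> tool shifts"
    s=read_state(); r=R.from_rotvec(s["orientation"])
    c,z,a=tip(s); print("tip",(c*1e3).round(1),round(z*1e3,1),"az",a.round(1),"F",s["force"].round(1),"open",s["opening"].round(3),"t",s["t"])
    p=s["tool_pos"]
    for x,y,zz,h in L:
        w=G+X*x/1e3+D*y/1e3; d=np.r_[w,zz/1e3+.186]-p
        t=r.inv().apply(d); print((x,y,zz,h),"->",t.round(3),"az",np.radians(h-a).round(3))
E
python3 - <<'E'
from h import *
rows([(187,-95,150,95.6),(187,-95,50,95.6)])
E
```

```text
Traceback (most recent call last):
  File "h.py", line 22, in rows
    c,z,a=tip(s); print("tip",(c*1e3).round(1),round(z*1e3,1),"az",a.round(1),"F",s["force"].round(1),"open",s["opening"].round(3),"t",s["t"])
                                                                                                             ^^^^^^^^^^^^^^^^^^
AttributeError: 'float' object has no attribute 'round'
```

```bash
sed -i 's/s\["opening"\].round(3)/round(s["opening"],3)/' h.py; python3 - <<'E'
from h import *
rows([(187,-95,150,95.6),(187,-95,50,95.6)])
E
```

```text
tip [-228.2 -451.5] 217.8 az 61.3 F [ 0.3 -0.   0.6] open 0.093 t 0.1
(187, -95, 150, 95.6) -> [ 0.535 -0.113  0.068] az 0.599
(187, -95, 50, 95.6) -> [ 0.535 -0.113  0.168] az 0.599
```

Call:
carry_out([
  {"hand":22,"x":0.06,"y":-0.013,"z":0,"az":0.07},
  {"hand":22,"x":0.12,"y":-0.025,"z":0,"az":0.15},
  {"hand":22,"x":0.18,"y":-0.038,"z":0,"az":0.22},
  {"hand":22,"x":0.24,"y":-0.051,"z":0,"az":0.3},
  {"hand":22,"x":0.3,"y":-0.063,"z":0,"az":0.37},
  {"hand":22,"x":0.36,"y":-0.076,"z":0.01,"az":0.45},
  {"hand":22,"x":0.42,"y":-0.089,"z":0.02,"az":0.52},
  {"hand":22,"x":0.475,"y":-0.1,"z":0.03,"az":0.6},
])

```text
schema error: expected keys hand, x, y, z, ax, ay, az
```

```bash
python3 - <<'E'
from h import *
rows([(187,-95,100,95.6),(187,-95,40,95.6)])
E
```

```text
tip [-228.2 -451.5] 217.8 az 61.3 F [ 0.3 -0.   0.6] open 0.093 t 0.1
(187, -95, 100, 95.6) -> [ 0.535 -0.113  0.118] az 0.599
(187, -95, 40, 95.6) -> [ 0.535 -0.113  0.178] az 0.599
```

Call:
carry_out([
  {"hand":22,"x":0.06,"y":-0.013,"z":0,"ax":0,"ay":0,"az":0.07},
  {"hand":22,"x":0.12,"y":-0.025,"z":0,"ax":0,"ay":0,"az":0.15},
  {"hand":22,"x":0.18,"y":-0.038,"z":0,"ax":0,"ay":0,"az":0.22},
  {"hand":22,"x":0.24,"y":-0.051,"z":0,"ax":0,"ay":0,"az":0.3},
  {"hand":22,"x":0.3,"y":-0.063,"z":0,"ax":0,"ay":0,"az":0.37},
  {"hand":22,"x":0.36,"y":-0.076,"z":0.01,"ax":0,"ay":0,"az":0.45},
  {"hand":22,"x":0.42,"y":-0.089,"z":0.02,"ax":0,"ay":0,"az":0.52},
  {"hand":22,"x":0.475,"y":-0.1,"z":0.03,"ax":0,"ay":0,"az":0.6},
])

```text
t: 1.1
tool_pos: [0.6275, -0.2878, 0.3739]
orientation: [-3.122, 0.351, 0.001]
force: [-0.2, -0.1, -0.4]
opening: 0.0215
gripper_force: 0.0
```

```bash
python3 - <<'E'
from h import *
rows([(187,-95,100,95.6),(187,-95,40,95.6)])
E
```

```text
tip [ 141.8 -134.2] 187.9 az 95.8 F [-0.2 -0.1 -0.4] open 0.021 t 1.1
(187, -95, 100, 95.6) -> [ 0.041 -0.044  0.088] az -0.003
(187, -95, 40, 95.6) -> [ 0.041 -0.044  0.148] az -0.003
```

Call:
carry_out([
  {"hand":22,"x":0.041,"y":-0.044,"z":0.02,"ax":0,"ay":0,"az":0},
  {"hand":22,"x":0.041,"y":-0.044,"z":0.08,"ax":0,"ay":0,"az":0},
  {"hand":22,"x":0.041,"y":-0.044,"z":0.14,"ax":0,"ay":0,"az":0},
  {"hand":22,"x":0.041,"y":-0.044,"z":0.17,"ax":0,"ay":0,"az":0},
  {"hand":22,"x":0.041,"y":-0.044,"z":0.179,"ax":0,"ay":0,"az":0},
  {"hand":22,"x":0.041,"y":-0.044,"z":0.179,"ax":0,"ay":0,"az":0},
])

```text
t: 1.85
tool_pos: [0.6757, -0.2557, 0.1959]
orientation: [-3.122, 0.348, 0.0]
force: [-0.8, 0.1, 0.5]
opening: 0.0205
gripper_force: 0.0
```

```bash
python3 - <<'E'
from h import *
rows([(187-i*15,-95+1.48*i,8,95.6) for i in (1,8)])
p,_=read_camera("side"); cv2.imwrite("pics/s1.png",cv2.resize(p[110:310,230:430],None,fx=3,fy=3,interpolation=cv2.INTER_CUBIC))
w,_=read_camera("wrist"); P=camera_params("wrist");
for b in blobs("wrist",w,P=P): print(*b[:2],slot(b[2]))
E
```

```text
tip [185.8 -96.4] 9.9 az 95.7 F [-0.8  0.1  0.5] open 0.02 t 1.85
(172, -93.52, 8, 95.6) -> [-0.014 -0.002  0.002] az -0.001
(67, -83.16, 8, 95.6) -> [-0.12  -0.001  0.002] az -0.001
[320.9 284.8] 385 [ 0.17418438 -0.0964006 ]
[321.2 344.5] 2317 [ 0.13909842 -0.0929917 ]
[569.5 362.6] 1696 [ 0.11305277 -0.22751831]
```

View pics/s1.png

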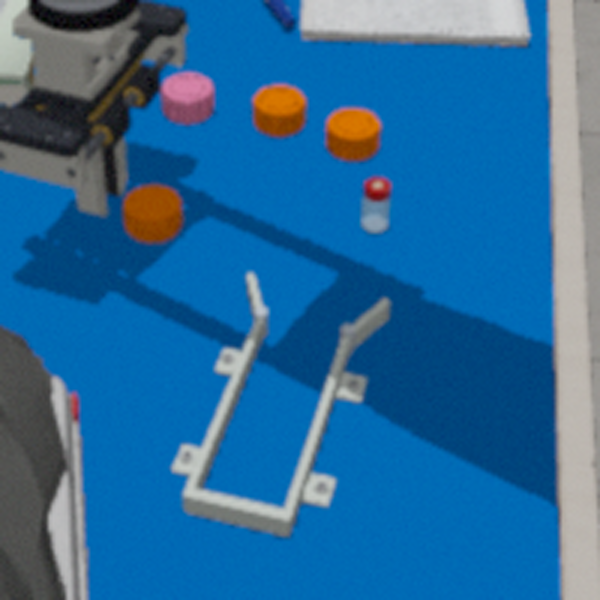

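The side view shows the half-open fingers at crop (100,180), just behind the first cap at (150,213). The path to the gate is clear.

Call:
carry_out([
  {"hand":22,"x":-0.012,"y":0,"z":0.001,"ax":0,"ay":0,"az":0},
  {"hand":22,"x":-0.022,"y":0,"z":0.002,"ax":0,"ay":0,"az":0},
  {"hand":22,"x":-0.034,"y":0,"z":0.002,"ax":0,"ay":0,"az":0},
  {"hand":22,"x":-0.046,"y":0,"z":0.002,"ax":0,"ay":0,"az":0},
  {"hand":22,"x":-0.058,"y":0,"z":0.002,"ax":0,"ay":0,"az":0},
  {"hand":22,"x":-0.07,"y":0,"z":0.002,"ax":0,"ay":0,"az":0},
  {"hand":22,"x":-0.082,"y":0,"z":0.002,"ax":0,"ay":0,"az":0},
  {"hand":22,"x":-0.094,"y":0,"z":0.002,"ax":0,"ay":0,"az":0},
])

```text
t: 2.95
tool_pos: [0.5836, -0.2349, 0.1946]
orientation: [3.122, -0.348, 0.002]
force: [0.8, 0.4, 1.1]
opening: 0.0202
gripper_force: 0.2
```

```bash
python3 - <<'E'
from h import *
rows([(35,-82,8,95.6)])
for n in ("side","top"):
  p,_=read_camera(n)
  for b in blobs(n,p): print(n,*b[:2],slot(b[2]).round(3))
E
```

```text
tip [ 92.  -87.2] 8.6 az 95.7 F [0.8 0.4 1.1] open 0.02 t 2.95
(35, -82, 8, 95.6) -> [-0.057  0.001  0.   ] az -0.001
side [326.1 147.2] 101 [ 0.074 -0.23 ]
side [347.2 154.2] 230 [ 0.017 -0.216]
side [312.9 188.6] 292 [ 0.061 -0.07 ]
top [404.6 193.6] 218 [ 0.085 -0.248]
top [336.3 195.6] 129 [ 0.055 -0.083]
top [394.7 219.8] 230 [ 0.018 -0.232]
```

Call:
carry_out([
  {"hand":22,"x":-0.012,"y":0.0,"z":0,"ax":0,"ay":0,"az":0},
  {"hand":22,"x":-0.024,"y":0.0,"z":0,"ax":0,"ay":0,"az":0},
  {"hand":22,"x":-0.036,"y":0.0,"z":0,"ax":0,"ay":0,"az":0},
  {"hand":22,"x":-0.046,"y":0.0,"z":0,"ax":0,"ay":0,"az":0},
  {"hand":22,"x":-0.054,"y":0.0,"z":0,"ax":0,"ay":0,"az":0},
  {"hand":22,"x":-0.057,"y":0.0,"z":0,"ax":0,"ay":0,"az":0},
  {"hand":22,"x":-0.057,"y":0.0,"z":0,"ax":0,"ay":0,"az":0},
])

```text
t: 3.92
tool_pos: [0.5283, -0.2224, 0.1938]
orientation: [3.122, -0.349, 0.0]
force: [0.7, 0.2, -0.1]
opening: 0.0204
gripper_force: 0.0
```

```bash
python3 - <<'E'
from h import *
rows([(80,-90,8,95.6),(80,-90,70,95.6),(6,-112,70,0),(6,-112,8,0)])
for n in ("side","wrist","top"):
  p,_=read_camera(n)
  for b in blobs(n,p): print(n,*b[:2],slot(b[2]).round(3))
E
```

```text
tip [ 35.4 -81.4] 7.8 az 95.7 F [ 0.7  0.2 -0.1] open 0.02 t 3.925
(80, -90, 8, 95.6) -> [ 0.045  0.004 -0.   ] az -0.001
(80, -90, 70, 95.6) -> [ 0.045  0.004 -0.062] az -0.001
(6, -112, 70, 0) -> [-0.026  0.033 -0.062] az -1.67
(6, -112, 8, 0) -> [-0.026  0.033 -0.   ] az -1.67
side [350.7 154.8] 123 [ 0.009 -0.216]
side [336.9 194.9] 303 [ 0.005 -0.064]
wrist [622.9 124.5] 2587 [ 0.089 -0.221]
wrist [589.2 242.2] 2876 [ 0.034 -0.212]
wrist [610.9 255.4] 169 [ 0.026 -0.223]
wrist [321.7 274.9] 1241 [ 0.03  -0.082]
wrist [321.7 336.2] 1204 [-0.004 -0.079]
top [405.6 194. ] 187 [ 0.084 -0.251]
top [395.1 219.9] 217 [ 0.018 -0.233]
top [329.9 219.7] 76 [-0.005 -0.076]
```

Call:
carry_out([
  {"hand":22,"x":0.01,"y":0.0,"z":0,"ax":0,"ay":0,"az":0},
  {"hand":22,"x":0.015,"y":0.0,"z":-0.06,"ax":0,"ay":0,"az":0},
  {"hand":7,"x":0.01,"y":0.01,"z":-0.07,"ax":0,"ay":0,"az":-0.18},
  {"hand":7,"x":0,"y":0.02,"z":-0.07,"ax":0,"ay":0,"az":-0.36},
  {"hand":7,"x":-0.02,"y":0.033,"z":-0.07,"ax":0,"ay":0,"az":-0.54},
  {"hand":7,"x":-0.024,"y":0.033,"z":-0.07,"ax":0,"ay":0,"az":-0.72},
  {"hand":7,"x":-0.024,"y":0.033,"z":-0.07,"ax":0,"ay":0,"az":-0.9},
  {"hand":7,"x":-0.024,"y":0.033,"z":-0.07,"ax":0,"ay":0,"az":-1.08},
])

```text
t: 5.08
tool_pos: [0.4983, -0.2495, 0.264]
orientation: [2.853, 1.315, 0.001]
force: [-0.2, 0.7, 0.1]
opening: 0.0071
gripper_force: 0.0
```

Call:
carry_out([
  {"hand":7,"x":0,"y":0,"z":0,"ax":0,"ay":0,"az":-0.18},
  {"hand":7,"x":0,"y":0,"z":0,"ax":0,"ay":0,"az":-0.36},
  {"hand":7,"x":0,"y":0,"z":0,"ax":0,"ay":0,"az":-0.54},
  {"hand":7,"x":0,"y":0,"z":0,"ax":0,"ay":0,"az":-0.59},
  {"hand":7,"x":0,"y":0,"z":0,"ax":0,"ay":0,"az":-0.59},
])

```text
t: 5.7
tool_pos: [0.4983, -0.2494, 0.2638]
orientation: [2.354, 2.08, 0.0]
force: [0.4, 0.7, -0.9]
opening: 0.0064
gripper_force: 0.0
```

```bash
python3 - <<'E'
from h import *
rows([(8,-112.5,8,0)])
p,_=read_camera("wrist")
for b in blobs("wrist",p): print(*b[:2],slot(b[2]).round(3))
cv2.imwrite("pics/w2.png",p)
E
```

```text
tip [   9. -112.] 77.8 az 0.0 F [ 0.4  0.7 -0.9] open 0.006 t 5.7
(8, -112.5, 8, 0) -> [-0.001 -0.001  0.07 ] az -0.0
[318.8 169.2] 3332 [ 0.007 -0.078]
[322.4 348.5] 868 [ 0.01  -0.217]
```

View pics/w2.png

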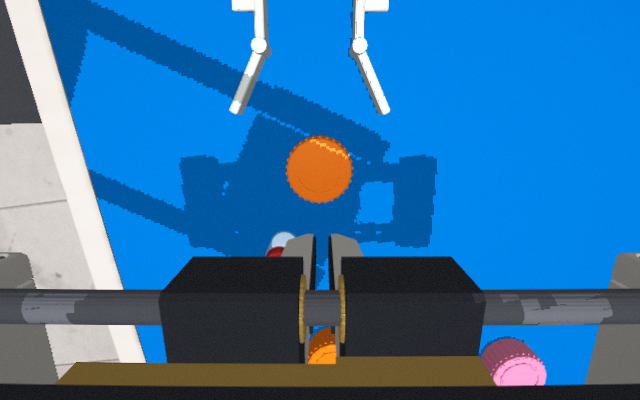

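The wrist view shows the first cap at (319,170) square ahead of the nearly shut fingertips. The posts are at (260,46) and (359,46), and the vial at (280,248) is clear behind and to the left.

Call:
carry_out([
  {"hand":7,"x":0,"y":-0.001,"z":0.04,"ax":0,"ay":0,"az":0},
  {"hand":7,"x":0,"y":-0.001,"z":0.065,"ax":0,"ay":0,"az":0},
  {"hand":7,"x":0,"y":-0.001,"z":0.07,"ax":0,"ay":0,"az":0},
])

```text
t: 6.12
tool_pos: [0.4959, -0.2486, 0.1917]
orientation: [-2.352, -2.077, 0.002]
force: [-0.5, -0.2, 0.7]
opening: 0.0066
gripper_force: 0.0
```

```bash
python3 - <<'E'
from h import *
p,_=read_camera("wrist")
rows([(0,-70,8,-7),(0,10,8,0)])
for b in blobs("wrist",p): print(*b[:2],slot(b[2]).round(3))
# posts from the earlier wrist picture, camera shifted ~70mm down, 1mm sideways
P=camera_params("wrist"); P["position"]=np.array(P["position"])+[0.001,0,.07]
for u in (260,359): print(slot(cast("wrist",u,46,.022,P)))
E
```

```text
tip [   6.5 -111.4] 6.4 az 0.0 F [-0.3  1.3 -0.6] open 0.007 t 6.175
(0, -70, 8, -7) -> [ 0.042 -0.007 -0.002] az -0.123
(0, 10, 8, 0) -> [ 0.122 -0.007 -0.001] az -0.0
[323.6 195.8] 6815 [ 0.008 -0.079]
[-0.02973515 -0.00229827]
[ 0.03056764 -0.00241148]
```

Call:
carry_out([
  {"hand":7,"x":0.008,"y":0.001,"z":-0.002,"ax":0,"ay":0,"az":0},
  {"hand":7,"x":0.018,"y":0,"z":-0.002,"ax":0,"ay":0,"az":-0.05},
  {"hand":7,"x":0.028,"y":-0.001,"z":-0.002,"ax":0,"ay":0,"az":-0.08},
  {"hand":7,"x":0.038,"y":-0.003,"z":-0.002,"ax":0,"ay":0,"az":-0.08},
  {"hand":7,"x":0.048,"y":-0.005,"z":-0.002,"ax":0,"ay":0,"az":-0.06},
  {"hand":7,"x":0.058,"y":-0.006,"z":-0.002,"ax":0,"ay":0,"az":-0.03},
  {"hand":7,"x":0.064,"y":-0.007,"z":-0.002,"ax":0,"ay":0,"az":0},
  {"hand":7,"x":0.066,"y":-0.007,"z":-0.002,"ax":0,"ay":0,"az":0},
])

```text
t: 7.18
tool_pos: [0.4977, -0.1821, 0.1957]
orientation: [-2.354, -2.08, 0.0]
force: [0.1, -1.0, 0.1]
opening: 0.0063
gripper_force: 0.0
```

```bash
python3 - <<'E'
from h import *
p,_=read_camera("wrist")
rows([(0,11,8,0)])
for b in blobs("wrist",p): print(*b[:2],slot(b[2]).round(3))
E
```

```text
tip [  0.1 -45.2] 9.7 az -0.0 F [ 0.9 -0.6  0.1] open 0.006 t 7.225
(0, 11, 8, 0) -> [ 0.056 -0.     0.002] az 0.001
[321.5 197. ] 6641 [ 0.001 -0.014]
```

Call:
carry_out([
  {"hand":7,"x":0.008,"y":0,"z":0.001,"ax":0,"ay":0,"az":0},
  {"hand":7,"x":0.018,"y":0,"z":0.001,"ax":0,"ay":0,"az":0},
  {"hand":7,"x":0.028,"y":0,"z":0.001,"ax":0,"ay":0,"az":0},
  {"hand":7,"x":0.038,"y":0,"z":0.001,"ax":0,"ay":0,"az":0},
  {"hand":7,"x":0.046,"y":0,"z":0.001,"ax":0,"ay":0,"az":0},
  {"hand":7,"x":0.053,"y":0,"z":0.001,"ax":0,"ay":0,"az":0},
  {"hand":7,"x":0.056,"y":0,"z":0.001,"ax":0,"ay":0,"az":0},
  {"hand":7,"x":0.056,"y":0,"z":0.001,"ax":0,"ay":0,"az":0},
])

```text
t: 8.22
tool_pos: [0.5047, -0.1271, 0.1948]
orientation: [2.353, 2.081, -0.0]
force: [-0.3, -0.6, 0.9]
opening: 0.0066
gripper_force: 0.0
```

```bash
python3 - <<'E'
from h import *
p,_=read_camera("wrist")
for b in blobs("wrist",p): print(*b[:2],slot(b[2]).round(3))
# cap B at (85,-248): push toward (2,-70)
d=np.array([2-85,-70+248.]); d/=np.linalg.norm(d); a=np.degrees(np.arctan2(*d)); s=np.array([85,-248])-45*d
print(a,s); rows([(0,-10,9,0),(0,-10,80,0),(*s,80,a)])
E
```

```text
[321.6 196.1] 6800 [0.001 0.042]
-24.999269430820405 [ 104.01730175 -288.78409291]
tip [ 0.3 10.1] 8.8 az -0.0 F [-0.3 -0.2  0.8] open 0.007 t 8.275
(0, -10, 9, 0) -> [-0.02 -0.   -0.  ] az 0.0
(0, -10, 80, 0) -> [-0.02  -0.    -0.071] az 0.0
(np.float64(104.01730174853222), np.float64(-288.7840929064908), 80, np.float64(-24.999269430820405)) -> [-0.299  0.104 -0.071] az -0.436
```

Call:
carry_out([
  {"hand":7,"x":-0.015,"y":0,"z":0,"ax":0,"ay":0,"az":0},
  {"hand":7,"x":-0.02,"y":0,"z":-0.055,"ax":0,"ay":0,"az":0},
  {"hand":22,"x":-0.065,"y":0.02,"z":-0.08,"ax":0,"ay":0,"az":-0.1},
  {"hand":22,"x":-0.12,"y":0.04,"z":-0.08,"ax":0,"ay":0,"az":-0.2},
  {"hand":22,"x":-0.175,"y":0.06,"z":-0.08,"ax":0,"ay":0,"az":-0.3},
  {"hand":22,"x":-0.23,"y":0.08,"z":-0.08,"ax":0,"ay":0,"az":-0.4},
  {"hand":22,"x":-0.28,"y":0.1,"z":-0.08,"ax":0,"ay":0,"az":-0.436},
  {"hand":22,"x":-0.299,"y":0.104,"z":-0.075,"ax":0,"ay":0,"az":-0.436},
])

```text
t: 9.28
tool_pos: [0.5703, -0.4413, 0.2697]
orientation: [1.85, 2.537, -0.001]
force: [0.5, 1.5, 0.0]
opening: 0.0204
gripper_force: 0.0
```

Call:
carry_out([
  {"hand":22,"x":0,"y":0,"z":0.04,"ax":0,"ay":0,"az":0},
  {"hand":22,"x":0,"y":0,"z":0.07,"ax":0,"ay":0,"az":0},
  {"hand":22,"x":0,"y":0,"z":0.076,"ax":0,"ay":0,"az":0},
])

```text
t: 9.65
tool_pos: [0.5693, -0.437, 0.1901]
orientation: [-1.846, -2.535, -0.001]
force: [-0.7, 0.5, 0.3]
opening: 0.0203
gripper_force: 0.0
```

```bash
python3 - <<'E'
from h import *
p,_=read_camera("wrist")
rows([])
for b in blobs("wrist",p): print(*b[:2],slot(b[2]).round(3))
E
```

```text
tip [ 102.5 -289. ] 5.2 az -25.0 F [-0.1 -0.2 -0.3] open 0.02 t 9.7
[242.3  90.3] 953 [ 0.039 -0.232]
[222.   48.3] 46 [ 0.026 -0.22 ]
[165.1  72.7] 104 [ 0.008 -0.239]
[326.6 177.3] 7273 [ 0.087 -0.251]
```

Call:
carry_out([
  {"hand":14,"x":0.008,"y":0.002,"z":-0.003,"ax":0,"ay":0,"az":0},
  {"hand":14,"x":0.018,"y":0.002,"z":-0.003,"ax":0,"ay":0,"az":0},
  {"hand":14,"x":0.03,"y":0.002,"z":-0.003,"ax":0,"ay":0,"az":0},
  {"hand":14,"x":0.042,"y":0.002,"z":-0.003,"ax":0,"ay":0,"az":0},
  {"hand":14,"x":0.054,"y":0.002,"z":-0.003,"ax":0,"ay":0,"az":0},
  {"hand":14,"x":0.066,"y":0.002,"z":-0.003,"ax":0,"ay":0,"az":0},
  {"hand":14,"x":0.078,"y":0.002,"z":-0.003,"ax":0,"ay":0,"az":0},
  {"hand":14,"x":0.09,"y":0.002,"z":-0.003,"ax":0,"ay":0,"az":0},
])

```text
t: 10.7
tool_pos: [0.5452, -0.3497, 0.1967]
orientation: [-1.848, -2.541, 0.0]
force: [0.0, -1.1, 0.6]
opening: 0.0129
gripper_force: 0.2
```

```bash
python3 - <<'E'
from h import *
p,_=read_camera("wrist")
rows([(15,-98,8,-25)])
for b in blobs("wrist",p): print(*b[:2],slot(b[2]).round(3))
E
```

```text
tip [  67.3 -204.3] 10.4 az -25.0 F [ 1.1  0.8 -1.6] open 0.013 t 10.75
(15, -98, 8, -25) -> [ 0.119 -0.002  0.003] az 0.001
[321.7 197.9] 6670 [ 0.054 -0.177]
[215.6 239.9] 2823 [ 0.017 -0.217]
```

Call:
carry_out([
  {"hand":14,"x":0.01,"y":0,"z":0.002,"ax":0,"ay":0,"az":0},
  {"hand":14,"x":0.022,"y":0,"z":0.002,"ax":0,"ay":0,"az":0},
  {"hand":14,"x":0.034,"y":0,"z":0.002,"ax":0,"ay":0,"az":0},
  {"hand":14,"x":0.046,"y":0,"z":0.002,"ax":0,"ay":0,"az":0},
  {"hand":14,"x":0.058,"y":0,"z":0.002,"ax":0,"ay":0,"az":0},
  {"hand":14,"x":0.07,"y":0,"z":0.002,"ax":0,"ay":0,"az":0},
  {"hand":14,"x":0.082,"y":0,"z":0.002,"ax":0,"ay":0,"az":0},
  {"hand":14,"x":0.094,"y":0,"z":0.002,"ax":0,"ay":0,"az":0},
])

```text
t: 11.75
tool_pos: [0.5162, -0.2603, 0.1947]
orientation: [1.848, 2.541, -0.0]
force: [-1.3, 0.5, -1.4]
opening: 0.0135
gripper_force: 0.0
```

```bash
python3 - <<'E'
from h import *
p,_=read_camera("wrist")
# cap path: heading eases from -25 to 0 while the cap reaches x~0; finger = cap - 30*d
L=[];c=None
for cx,cy,a in [(9,-80,-22),(6,-71,-18),(3.5,-62,-14),(2,-53,-10),(1,-44,-6),(0,-35,-3),(0,-26,0),(0,-18,0)]:
    r=np.radians(a); L.append((round(cx-30*np.sin(r),1),round(cy-30*np.cos(r),1),8,a))
rows(L)
for b in blobs("wrist",p): print(*b[:2],slot(b[2]).round(3))
E
```

```text
tip [  27.5 -119.3] 8.5 az -25.0 F [ 0.8  1.2 -0.7] open 0.013 t 11.8
(np.float64(20.2), np.float64(-107.8), 8, -22) -> [ 0.014 -0.002  0.   ] az 0.053
(np.float64(15.3), np.float64(-99.5), 8, -18) -> [ 0.023 -0.003  0.   ] az 0.123
(np.float64(10.8), np.float64(-91.1), 8, -14) -> [ 0.033 -0.003  0.001] az 0.193
(np.float64(7.2), np.float64(-82.5), 8, -10) -> [ 0.042 -0.003  0.001] az 0.262
(np.float64(4.1), np.float64(-73.8), 8, -6) -> [ 0.051 -0.002  0.001] az 0.332
(np.float64(1.6), np.float64(-65.0), 8, -3) -> [ 0.06  -0.001  0.001] az 0.385
(np.float64(0.0), np.float64(-56.0), 8, 0) -> [0.069 0.002 0.001] az 0.437
(np.float64(0.0), np.float64(-48.0), 8, 0) -> [0.076 0.005 0.001] az 0.437
[321.8 198.9] 6831 [ 0.014 -0.092]
```

Call:
carry_out([
  {"hand":14,"x":0.012,"y":-0.001,"z":0,"ax":0,"ay":0,"az":0.053},
  {"hand":14,"x":0.023,"y":-0.003,"z":0,"ax":0,"ay":0,"az":0.123},
  {"hand":14,"x":0.033,"y":-0.003,"z":0,"ax":0,"ay":0,"az":0.193},
  {"hand":14,"x":0.042,"y":-0.003,"z":0,"ax":0,"ay":0,"az":0.262},
  {"hand":14,"x":0.051,"y":-0.002,"z":0,"ax":0,"ay":0,"az":0.332},
  {"hand":12,"x":0.06,"y":-0.001,"z":0,"ax":0,"ay":0,"az":0.385},
  {"hand":9,"x":0.069,"y":0.002,"z":0,"ax":0,"ay":0,"az":0.437},
  {"hand":7,"x":0.072,"y":0.004,"z":0,"ax":0,"ay":0,"az":0.437},
])

```text
t: 12.8
tool_pos: [0.4981, -0.1908, 0.1948]
orientation: [2.354, 2.08, 0.0]
force: [-0.4, -0.6, -0.1]
opening: 0.0067
gripper_force: 0.0
```

```bash
python3 - <<'E'
from h import *
p,_=read_camera("wrist")
rows([(0,11,8,0)])
for b in blobs("wrist",p): print(*b[:2],slot(b[2]).round(3))
E
```

```text
tip [  1.7 -53.7] 8.8 az -0.1 F [1.2 0.9 0.4] open 0.007 t 12.85
(0, 11, 8, 0) -> [ 0.065 -0.002  0.001] az 0.001
[367.6  57.8] 51 [0.021 0.038]
[311.6  95.8] 394 [-0.002  0.022]
[321.3 197.7] 6694 [ 0.002 -0.023]
```

Call:
carry_out([
  {"hand":7,"x":0.008,"y":-0.001,"z":0,"ax":0,"ay":0,"az":0},
  {"hand":7,"x":0.018,"y":-0.002,"z":0,"ax":0,"ay":0,"az":0},
  {"hand":7,"x":0.028,"y":-0.002,"z":0,"ax":0,"ay":0,"az":0},
  {"hand":7,"x":0.038,"y":-0.002,"z":0,"ax":0,"ay":0,"az":0},
  {"hand":7,"x":0.048,"y":-0.002,"z":0,"ax":0,"ay":0,"az":0},
  {"hand":7,"x":0.056,"y":-0.002,"z":0,"ax":0,"ay":0,"az":0},
  {"hand":7,"x":0.062,"y":-0.002,"z":0,"ax":0,"ay":0,"az":0},
  {"hand":7,"x":0.065,"y":-0.002,"z":0,"ax":0,"ay":0,"az":0},
])

```text
t: 13.85
tool_pos: [0.5042, -0.1262, 0.1947]
orientation: [-2.354, -2.08, 0.0]
force: [-1.7, -0.2, 1.2]
opening: 0.0065
gripper_force: 0.2
```

```bash
python3 - <<'E'
from h import *
p,_=read_camera("wrist")
for b in blobs("wrist",p): print(*b[:2],slot(b[2]).round(3))
p,_=read_camera("top")
for b in blobs("top",p): print("top",*b[:2],slot(b[2]).round(3))
print("vial",[slot(b[2]).round(4) for b in blobs("top",p,.04,lo=(172,120,90),hi=(179,255,255),amin=8)])
# cap C: push to (36,-135)
c=np.array([18,-232.]); d=np.array([36,-135])-c; d/=np.linalg.norm(d); a=np.degrees(np.arctan2(*d)); s=c-45*d
rows([(*s.round(1),80,a)])
E
```

```text
[320.5 170.7] 10597 [-0.     0.055]
top [394.9 219.7] 217 [ 0.018 -0.233]
vial [array([ 0.4375, -0.0524]), array([0.0439, 0.2901]), array([-0.0213, -0.1381])]
tip [-0.4 11. ] 8.7 az 0.0 F [-0.6  0.4  1. ] open 0.006 t 13.95
(np.float64(9.8), np.float64(-276.2), 80, np.float64(10.512627169921348)) -> [-0.287  0.01  -0.071] az 0.183
```

Call:
carry_out([
  {"hand":7,"x":-0.015,"y":0,"z":0,"ax":0,"ay":0,"az":0},
  {"hand":7,"x":-0.02,"y":0,"z":-0.055,"ax":0,"ay":0,"az":0},
  {"hand":14,"x":-0.07,"y":0.002,"z":-0.08,"ax":0,"ay":0,"az":0.05},
  {"hand":14,"x":-0.125,"y":0.004,"z":-0.08,"ax":0,"ay":0,"az":0.1},
  {"hand":14,"x":-0.18,"y":0.006,"z":-0.08,"ax":0,"ay":0,"az":0.15},
  {"hand":14,"x":-0.235,"y":0.008,"z":-0.08,"ax":0,"ay":0,"az":0.183},
  {"hand":14,"x":-0.28,"y":0.01,"z":-0.08,"ax":0,"ay":0,"az":0.183},
  {"hand":14,"x":-0.287,"y":0.01,"z":-0.08,"ax":0,"ay":0,"az":0.183},
])

```text
t: 14.95
tool_pos: [0.4769, -0.4164, 0.2746]
orientation: [2.538, 1.85, -0.001]
force: [-0.5, -0.1, 0.5]
opening: 0.0128
gripper_force: 0.0
```

Call:
carry_out([
  {"hand":14,"x":0,"y":0,"z":0.045,"ax":0,"ay":0,"az":0},
  {"hand":14,"x":0,"y":0,"z":0.075,"ax":0,"ay":0,"az":0},
  {"hand":14,"x":0,"y":0,"z":0.08,"ax":0,"ay":0,"az":0},
  {"hand":14,"x":0,"y":0,"z":0.08,"ax":0,"ay":0,"az":0},
])

```text
t: 15.45
tool_pos: [0.4787, -0.4125, 0.1953]
orientation: [2.535, 1.856, 0.0]
force: [-1.3, -0.2, -0.1]
opening: 0.013
gripper_force: 0.0
```

```bash
python3 - <<'E'
from h import *
p,_=read_camera("wrist")
rows([])
for b in blobs("wrist",p): print(*b[:2],slot(b[2]).round(3))
p,_=read_camera("top")
for b in blobs("top",p): print("top",*b[:2],slot(b[2]).round(3))
E
```

```text
tip [  10.3 -276.8] 10.3 az 10.5 F [-0.4  0.  -0.5] open 0.013 t 15.5
[325.4 172. ] 6671 [ 0.021 -0.235]
top [273.  209.7] 449 [-0.001  0.064]
top [394.9 219.9] 204 [ 0.018 -0.233]
```

Call:
carry_out([
  {"hand":14,"x":0.01,"y":0.001,"z":0.002,"ax":0,"ay":0,"az":0},
  {"hand":14,"x":0.02,"y":0.001,"z":0.002,"ax":0,"ay":0,"az":0},
  {"hand":14,"x":0.032,"y":0.001,"z":0.002,"ax":0,"ay":0,"az":0},
  {"hand":14,"x":0.044,"y":0.001,"z":0.002,"ax":0,"ay":0,"az":0},
  {"hand":14,"x":0.056,"y":0.001,"z":0.002,"ax":0,"ay":0,"az":0},
  {"hand":14,"x":0.068,"y":0.001,"z":0.002,"ax":0,"ay":0,"az":0},
  {"hand":14,"x":0.08,"y":0.001,"z":0.002,"ax":0,"ay":0,"az":0},
  {"hand":14,"x":0.088,"y":0.001,"z":0.002,"ax":0,"ay":0,"az":0},
])

```text
t: 16.55
tool_pos: [0.5064, -0.3281, 0.1927]
orientation: [-2.534, -1.856, 0.0]
force: [-0.4, -0.0, -0.2]
opening: 0.0129
gripper_force: 0.2
```

```bash
python3 - <<'E'
from h import *
p,_=read_camera("wrist")
L=[]
for cx,cy,a in [(33,-151,6),(34,-141,1),(33.5,-131,-5),(32,-121,-11),(29,-111,-16),(25.5,-102,-20),(21,-93,-23),(17,-85,-25)]:
    r=np.radians(a); L.append((float(round(cx-30.5*np.sin(r),1)),float(round(cy-30.5*np.cos(r),1)),8,a))
rows(L)
for b in blobs("wrist",p): print(*b[:2],slot(b[2]).round(3))
E
```

```text
tip [  26.8 -188.3] 6.6 az 10.5 F [ 0.7 -0.7 -0.5] open 0.013 t 16.6
(29.8, -181.3, 8, 6) -> [ 0.008  0.002 -0.001] az -0.078
(33.5, -171.5, 8, 1) -> [ 0.018  0.004 -0.001] az -0.165
(36.2, -161.4, 8, -5) -> [ 0.028  0.004 -0.001] az -0.27
(37.8, -150.9, 8, -11) -> [ 0.039  0.004 -0.001] az -0.375
(37.4, -140.3, 8, -16) -> [ 0.049  0.002 -0.001] az -0.462
(35.9, -130.7, 8, -20) -> [ 0.058 -0.002 -0.001] az -0.532
(32.9, -121.1, 8, -23) -> [ 0.067 -0.006 -0.001] az -0.584
(29.9, -112.6, 8, -25) -> [ 0.075 -0.011 -0.001] az -0.619
[321.2 201.2] 6725 [ 0.033 -0.159]
```

Call:
carry_out([
  {"hand":14,"x":0.008,"y":0.002,"z":-0.001,"ax":0,"ay":0,"az":-0.078},
  {"hand":14,"x":0.018,"y":0.004,"z":-0.001,"ax":0,"ay":0,"az":-0.165},
  {"hand":14,"x":0.028,"y":0.004,"z":-0.001,"ax":0,"ay":0,"az":-0.27},
  {"hand":14,"x":0.039,"y":0.004,"z":-0.001,"ax":0,"ay":0,"az":-0.375},
  {"hand":14,"x":0.049,"y":0.002,"z":-0.001,"ax":0,"ay":0,"az":-0.462},
  {"hand":14,"x":0.058,"y":-0.002,"z":-0.001,"ax":0,"ay":0,"az":-0.532},
  {"hand":14,"x":0.067,"y":-0.006,"z":-0.001,"ax":0,"ay":0,"az":-0.584},
  {"hand":14,"x":0.075,"y":-0.011,"z":-0.001,"ax":0,"ay":0,"az":-0.619},
])

```text
t: 17.6
tool_pos: [0.5182, -0.2538, 0.1936]
orientation: [-1.848, -2.541, -0.0]
force: [-0.0, -0.1, -0.3]
opening: 0.0131
gripper_force: 0.1
```

```bash
python3 - <<'E'
from h import *
p,_=read_camera("wrist")
L=[]
for cx,cy,a in [(13,-77,-24),(9.5,-69,-21),(6.5,-61,-17),(4,-53,-13),(2,-45,-9),(1,-37,-5),(0,-29,-2),(0,-24,0)]:
    r=np.radians(a); L.append((float(round(cx-30.5*np.sin(r),1)),float(round(cy-30.5*np.cos(r),1)),8,a))
rows(L)
for b in blobs("wrist",p): print(*b[:2],slot(b[2]).round(3))
E
```

```text
tip [  28.7 -112.8] 7.4 az -25.1 F [ 0.1 -0.7 -0.8] open 0.013 t 17.65
(25.4, -104.9, 8, -24) -> [ 0.009  0.    -0.001] az 0.02
(20.4, -97.5, 8, -21) -> [ 0.018 -0.001 -0.001] az 0.072
(15.4, -90.2, 8, -17) -> [ 0.026 -0.003 -0.001] az 0.142
(10.9, -82.7, 8, -13) -> [ 0.035 -0.003 -0.001] az 0.212
(6.8, -75.1, 8, -9) -> [ 0.044 -0.004 -0.001] az 0.281
(3.7, -67.4, 8, -5) -> [ 0.052 -0.003 -0.001] az 0.351
(1.1, -59.5, 8, -2) -> [ 0.06  -0.002 -0.001] az 0.404
(0.0, -54.5, 8, 0) -> [ 0.065 -0.001 -0.001] az 0.439
[321.8 199.4] 6925 [ 0.016 -0.085]
```

Call:
carry_out([
  {"hand":14,"x":0.009,"y":0,"z":0,"ax":0,"ay":0,"az":0.02},
  {"hand":14,"x":0.018,"y":-0.001,"z":0,"ax":0,"ay":0,"az":0.072},
  {"hand":14,"x":0.026,"y":-0.003,"z":0,"ax":0,"ay":0,"az":0.142},
  {"hand":14,"x":0.035,"y":-0.003,"z":0,"ax":0,"ay":0,"az":0.212},
  {"hand":14,"x":0.044,"y":-0.004,"z":0,"ax":0,"ay":0,"az":0.281},
  {"hand":12,"x":0.052,"y":-0.003,"z":0,"ax":0,"ay":0,"az":0.351},
  {"hand":9,"x":0.06,"y":-0.002,"z":0,"ax":0,"ay":0,"az":0.404},
  {"hand":7,"x":0.065,"y":-0.001,"z":0,"ax":0,"ay":0,"az":0.439},
])

```text
t: 18.65
tool_pos: [0.4972, -0.1922, 0.1938]
orientation: [-2.361, -2.072, 0.0]
force: [0.4, -0.6, -1.2]
opening: 0.007
gripper_force: 0.1
```

```bash
python3 - <<'E'
from h import *
p,_=read_camera("wrist")
rows([(0,5,8,0)])
for b in blobs("wrist",p): print(*b[:2],slot(b[2]).round(3))
E
```

```text
tip [  0.7 -54.9] 7.7 az 0.5 F [-0.3  0.3  0.4] open 0.006 t 18.7
(0, 5, 8, 0) -> [ 0.06  -0.001 -0.   ] az -0.008
[313.2  88.8] 354 [-0.002  0.024]
[321.4 198.2] 6775 [ 0.001 -0.024]
```

Call:
carry_out([
  {"hand":7,"x":0.008,"y":-0.001,"z":0,"ax":0,"ay":0,"az":-0.008},
  {"hand":7,"x":0.018,"y":-0.001,"z":0,"ax":0,"ay":0,"az":-0.008},
  {"hand":7,"x":0.028,"y":-0.001,"z":0,"ax":0,"ay":0,"az":-0.008},
  {"hand":7,"x":0.038,"y":-0.001,"z":0,"ax":0,"ay":0,"az":-0.008},
  {"hand":7,"x":0.046,"y":-0.001,"z":0,"ax":0,"ay":0,"az":-0.008},
  {"hand":7,"x":0.053,"y":-0.001,"z":0,"ax":0,"ay":0,"az":-0.008},
  {"hand":7,"x":0.059,"y":-0.001,"z":0,"ax":0,"ay":0,"az":-0.008},
  {"hand":7,"x":0.061,"y":-0.001,"z":0,"ax":0,"ay":0,"az":-0.008},
])

```text
t: 19.7
tool_pos: [0.5042, -0.1317, 0.1938]
orientation: [2.349, 2.086, -0.0]
force: [-0.6, -0.3, 0.2]
opening: 0.0065
gripper_force: 0.2
```

Call:
carry_out([
  {"hand":7,"x":0,"y":0,"z":0,"ax":0,"ay":0,"az":0},
  {"hand":7,"x":-0.015,"y":0,"z":0,"ax":0,"ay":0,"az":0},
  {"hand":7,"x":-0.02,"y":0,"z":-0.05,"ax":0,"ay":0,"az":0},
  {"hand":7,"x":-0.04,"y":0,"z":-0.11,"ax":0,"ay":0,"az":0},
  {"hand":7,"x":-0.09,"y":0,"z":-0.14,"ax":0,"ay":0,"az":0},
  {"hand":7,"x":-0.15,"y":0,"z":-0.15,"ax":0,"ay":0,"az":0},
  {"hand":7,"x":-0.21,"y":0,"z":-0.15,"ax":0,"ay":0,"az":0},
  {"hand":7,"x":-0.25,"y":0,"z":-0.15,"ax":0,"ay":0,"az":0},
])

```text
t: 20.7
tool_pos: [0.473, -0.3839, 0.3441]
orientation: [2.351, 2.082, -0.001]
force: [1.4, 1.3, -0.4]
opening: 0.0066
gripper_force: 0.0
```

```bash
python3 - <<'E'
from h import *
rows([])
p,_=read_camera("top")
for b in blobs("top",p): print("top",*b[:2],slot(b[2]).round(3))
print("vial",[slot(b[2]).round(4) for b in blobs("top",p,.04,lo=(172,120,90),hi=(179,255,255),amin=8)])
cv2.imwrite("pics/f.png",cv2.resize(p[145:250,225:425],None,fx=4,fy=4,interpolation=cv2.INTER_CUBIC))
E
```

```text
tip [   0.5 -248.7] 158.1 az -0.1 F [ 1.4  1.3 -0.4] open 0.007 t 20.7
top [257.6 207.3] 454 [-0.001  0.102]
top [284.1 211.3] 223 [-0.001  0.037]
vial [array([ 0.4372, -0.0524]), array([0.0439, 0.2901]), array([-0.0213, -0.1376])]
```

View pics/f.png

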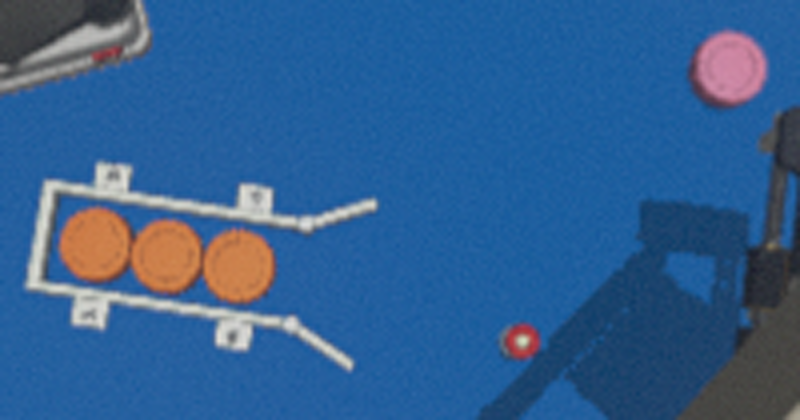

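The final view shows all three caps in a row in the slot at crop (95,244), (166,256) and (239,266), wholly past the posts. The vial at (521,341) and the pink cap at (729,68) haven't moved, and the robot is clear.

```bash
python3 -c "
from plant import robot
print(robot.close_job())"
```

```text
the job is handed in; nothing more can be done
None
```

The job is handed in at about 21 s: all three orange caps lie in a row inside the slot, past both posts, with the vial and the pink cap left where they were.

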